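Ready the tile press: lid shut, offset lever held over its fork

TASK

The plaster mould is loaded in the blue bench press: swing the press's lid fully shut, then pick up the red-headed lever by its balance point (close to the heavy head, not the middle of the bar). Bring its eye straight over the press's steel fork with the bar running along the press over the lid, and finish while holding it there, still and level, about 5 cm clear above the fork, ready for a colleague to guide it into the fork; do not put it down or let go. Leave the bowl, jar, wooden rubbing tool and white star where they are.

Things in the scene. Friction and masses are not known exactly. Their poses are not given: they have to be found in the camera images.
- press: Blue bench tile press, fixed. Origin on the bench under the centre of its square mould box; x runs from box to fork, z up. Base plate 12 mm thick, 150 wide (y), from x = -75 to +150 mm. Mould box 130 x 130 mm outside, rim 62 mm above the bench, white plaster mould with terracotta flower inside. The steel fork stands at x = +110.
- fork_top (a point): Point midway between the two upright steel cheeks of the press's fork (each 34 mm in x, 10 mm in y, 46 mm apart inside), level with their tops: 110 mm along the press's +x from its origin, 100 mm above the bench. Same axes as the press.
- press_lid (a joint): Lid hinge angle, rad: 0 = shut flat on the box, grows as the lid opens (up to 1.75); starts at 1.0 to 1.45. The hinge is stiff: the 0.3 kg lid stays where it is left; 110 mm from the hinge it takes about 1 to 4 N to push it shut.
- lid_hinge (a point): Middle of the lid's hinge axis, which runs along the press's x: 70 mm along the press's +y from its origin, 63.5 mm above the bench. The lid is a bare steel plate 130 (along the axis) x 138 x 10 mm, 1 to 139 mm off the axis, its underside in the axis plane. No handle: push its outer (upper) face over. Shut, its top is 74 mm above the bench and its free edge at the press's -y side.
- lid_edge (a point): Middle of the lid's free edge on its upper (outer) face, marked by a thin red stripe; 139 mm from the hinge axis.
- lever: Loose lever, lying flat. Origin under the eye, on the underside; x runs along the bar from handle to head, z up. Red cast head 60 x 36 x 44 mm (x, y, z) centred over the origin, 0.50 kg; aluminium bar 16 wide x 26 high back to x = -230, 0.19 kg; black sleeve 22 wide x 26 high to -290, 0.05 kg; undersides flush. Balance point at x = -51 mm, on the bar 21 mm behind the head. Masses vary by 15%.
- lever_eye (a point): Centre of the black cross hole (eye) through the lever's red head, 26 mm above the lever's underside, straight above its origin; the hole runs along the lever's y.
- lever_bar (a point): Middle of the lever's bare aluminium bar (centre of its section), 130 mm behind the eye, 13 mm above the underside.
- bowl: Small blue ceramic bowl, rim 100 mm across, 50 mm high; origin under its centre. Bystander.
- jar: Amber glass jar with yellow lid, 60 mm across, 75 mm high; origin under its centre. Bystander.
- stone: Round brown wooden rubbing tool, 70 mm across, 24 mm high; origin under its centre. Bystander.
- star: White five-pointed bisque star, 80 mm across, 12 mm thick; origin under its centre. Bystander.

How it is judged:
On the way, in this order (a step that is already met when the one before it is completed fails the run):
1. the press's lid is shut, with the lever still on the bench (value of joint press_lid below 0.05 rad and height (world z) of lever below 0.01 m), for 0.2 s.
2. the lever is lifted clear of the bench, gripped at its balance point and level (height (world z) of lever above 0.04 m and angle between lever's own z axis and vertical below 0.14 rad and contact force between lever and press below 0.3 N and contact force between the fingers and lever above 2 N and x of the grasp point in the frame of lever between -0.078 and -0.028 m), for 0.2 s.
At the end, for the whole second after the job is handed in: Lid shut (0.05 rad); lever held by the fingers alone, gripped 28 to 78 mm behind the eye, level (0.10 rad), still, eye within 20 mm of straight over the fork, underside 25 to 80 mm above its top, bar along the press (0.15 rad), handle over the lid; bystanders moved under 30 mm (value of joint press_lid below 0.05 rad and horizontal distance between lever and fork_top below 0.02 m and z of lever in the frame of fork_top between 0.025 and 0.08 m and angle between lever's own z axis and vertical below 0.1 rad and angle between the x axis of lever and the x axis of press, either way round below 0.15 rad and x of lever_bar in the frame of press below 0.03 m and contact force between the fingers and lever above 2 N and x of the grasp point in the frame of lever between -0.078 and -0.028 m and contact force between lever and press below 0.3 N and linear speed of lever below 0.03 m/s and angular speed of lever below 0.15 rad/s and distance of each of bowl, jar, stone, star from where it was at the start of the episode below 0.03 m); the arm keeps its last pose, push and grip.
It fails at once if the bowl is pushed away from its place (distance of bowl from where it was at the start of the episode above 0.03 m).
It fails at once if the jar is pushed away from its place (distance of jar from where it was at the start of the episode above 0.03 m).
It fails at once if the stone is pushed away from its place (distance of stone from where it was at the start of the episode above 0.03 m).
It fails at once if the star is pushed away from its place (distance of star from where it was at the start of the episode above 0.03 m).
It also fails if it takes over 61 s, if anything falls off the work surface, if the arm or the gripper's body presses on something with over 40 N, if the wrist force passes 120 N, or if a joint passes its speed limit or range.

ROBOT

A 6-joint arm with a two-finger parallel gripper is mounted at the origin on the work surface. World frame = base frame: x ahead of the robot, y to its left, z up, the work surface at z = 0. Lengths are in m, angles in rad, forces in N, time in s.
With the tool pointing down it reaches from about 0.275 to 0.725 m from the base axis. Payload 5.6 kg.
Tool frame: the origin (TCP) lies midway between the tips of the shut fingers; the grasp point (between the pads) lies 19 mm behind it; z points along the fingers, y is the line along which they close (so a half turn about z gives the same grasp; the last joint's range is limited). The gripper opens to 85 mm and grips with 20 to 120 N. Pads are 22 mm wide; open, the fingers measure 114 mm over their backs; the gripper's body (76 mm by 85 mm) begins 54 mm behind the grasp point. The pads swing forward as they close: fully open they stand 13 mm farther back than shut.
Start: joints at [-0.999, 0.255, 0.108, 0, -1.424, -0.285], TCP at [0.156, -0.528, 0.231] pointing down, gripper open.
Joint ranges: [-2.95, 2.95], [-1.21, 1.97], [-1.09, 1.5], [-2.87, 1.71], [-2.94, -0.07], [-3.05, 3.05]. Speed limits (rad/s): [2.57, 2.57, 3.14, 3.14, 3.14, 3.14].

INTERFACE

Orientations are given as a unit quaternion [x, y, z, w].
In Python, from plant import telemetry, camera, bot gives the robot as it stands.
- The arm moves only by the shell command python3 -m creep 'ROWS' [FORCE]. ROWS is a JSON object of lists of equal length, an entry for each row: "fingers": the finger opening in mm, from 0 to 85.4; "dp": the shift along the tool's x, y, z scaled (see below), a list of three; "yaw": the turn about the tool's z scaled (see below). A call has 1 to 5 rows; each row shifts and turns the commanded pose from where the row before left it, along the tool's axes as they then stand; what a row does not reach is not made up. The controller multiplies each number of a shift by 0.03 m and each number of a turn by 4 degrees. A row lasts 1/10 s, in which the tool goes at most 50 mm and 8.59 degrees, less where a joint would pass 70% of its speed; a pose out of reach is approached as far as the arm can. A call with a number of a shift or a turn outside -1 to 1 is refused whole. A call with a gripper value outside its range is refused whole. The fingers move at their own pace and stop on an object; FORCE is the grip in N (left out, the last holds). Time passes only in rows, so rows that do not move let the fingers close. It gives the time, the measured TCP pose, the force, the opening and the grip force at its end, in the units of the state.
- telemetry.observe(): the state, without advancing time (a new reading comes with each control period).
- camera(name): name is "scene" or "top" or "wrist"; returns a dict with "color" (480x640x3 uint8, blue, green, red), "fx", "fy", "cx", "cy" (pixels), "eye" and "orientation" of the camera in the world. Camera axes: x right, y up, looking along -z (the intrinsics and any distortion apply to the point x, -y, -z); pixel columns grow to the right and rows downward; lengths in m; the calibration is good to about 2 mm. The wrist camera is an equidistant fisheye: a pixel r from the principal point sees the ray r / f radians off the axis. A picture is of the moment at which its call begins. There is no depth.
- bot.close_job(): hands the job in; it is judged then, once.
The state is a dict: "t": time; "qpos": joint angles; "joint_velocities": joint speeds; "joint_torque": joint torques, N m; "position": TCP position; "eef_rot": TCP orientation; "contact_force": force on the tool from outside, world axes, zero at the start; "ft_torque": the same for the moment, N m; "opening": opening from 0.0 (shut) to 1.0 (fully open); "gripper_force": force on a finger pad.
Only numpy, scipy, OpenCV 4.12 (cv2) and the standard library are available. Lean on these libraries where they do the work, as an engineer would, in place of code of your own. Each camera call takes 0.05 s, during which the arm holds its last target. There are 200 camera calls.

## Working session

There is one attempt and no reset: what is moved stays moved. The work goes in short steps, Python scripts to look and compute and a shell command to move; the robot and the scene stay as the last step left them, time stands still between calls to the robot, and variables do not carry over. Pictures are saved under pics/ and viewed, at most 10 in all, crops included, and the job is handed in when it is done.

```bash
mkdir -p pics; ls
python3 - <<'E'
from plant import telemetry,camera
import cv2
print(telemetry.observe())
for n in ("scene","top"):
    c=camera(n);cv2.imwrite(f"pics/{n}0.png",c["color"]);print({k:v for k,v in c.items() if k!="color"})
E
```

```text
pics
{'t': 0.0, 'qpos': array([-9.99403733e-01,  2.55766551e-01,  1.06966654e-01, -4.69039916e-04,
       -1.42386842e+00, -2.84594336e-01]), 'joint_velocities': array([ 7.31129375e-05, -1.53489235e-03,  1.33311875e-04, -8.54925547e-04,
       -1.01943950e-03,  5.24313665e-05]), 'joint_torque': array([-4.27804131e-03, -3.86623979e+01,  2.37938976e+01,  5.36581680e+00,
       -6.45695589e-03, -4.84768918e-06]), 'position': array([ 0.15549493, -0.52704188,  0.23037134]), 'eef_rot': array([-1.42873911e-01,  9.89740428e-01,  9.47841596e-04, -1.77442295e-04]), 'contact_force': array([0.77415962, 0.09651775, 0.67219796]), 'ft_torque': array([-0.01141946, -0.02291672, -0.00943321]), 'gripper_force': 0.0, 'opening': 1.0022227310636977}
{'fx': 530.2588877573684, 'fy': 530.2588877573684, 'cx': 314.8888296746855, 'cy': 243.46792976823681, 'eye': array([1.0544837 , 0.79386522, 1.20516555]), 'orientation': array([0.0967632 , 0.33451175, 0.89327673, 0.28424543])}
{'fx': 468.7797411398627, 'fy': 468.7797411398627, 'cx': 309.9655779836888, 'cy': 238.83662865404642, 'eye': array([ 0.32551721, -0.03283854,  1.06677873]), 'orientation': array([ 0.06534601, -0.06375299, -0.70209238,  0.70620942])}
```

View pics/scene0.png

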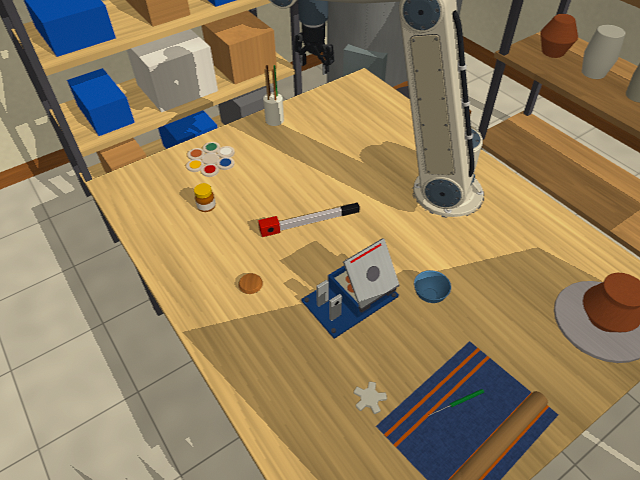

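View pics/top0.png

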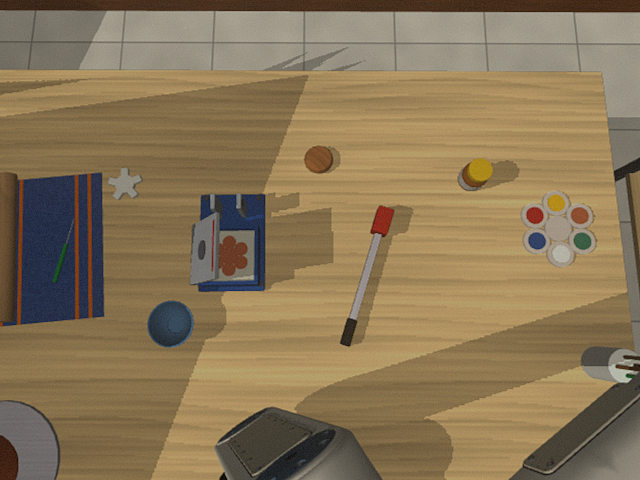

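```bash
cat > h.py <<'E'
import numpy as np,cv2
from scipy.spatial.transform import Rotation as R
from plant import telemetry,camera
def ray(c,uv):
    uv=np.atleast_2d(uv).astype(float)
    d=np.c_[(uv[:,0]-c["cx"])/c["fx"],-(uv[:,1]-c["cy"])/c["fy"],-np.ones(len(uv))]
    return R.from_quat(c["orientation"]).apply(d)
def plane(c,uv,z):
    d=ray(c,uv);e=np.array(c["eye"]);return e+d*((z-e[2])/d[:,2])[:,None]
def tri(c1,u1,c2,u2):
    A=np.zeros((3,3));b=np.zeros(3)
    for c,u in((c1,u1),(c2,u2)):
        d=ray(c,u)[0];d/=np.linalg.norm(d);P=np.eye(3)-np.outer(d,d);A+=P;b+=P@c["eye"]
    return np.linalg.solve(A,b)
def hsv(c,lo,hi): return cv2.inRange(cv2.cvtColor(c["color"],cv2.COLOR_BGR2HSV),np.array(lo),np.array(hi))
def blobs(m,amin=20):
    n,l,s,ce=cv2.connectedComponentsWithStats(m);return [(s[i].tolist(),ce[i].round(1).tolist(),l==i) for i in range(1,n) if s[i,4]>=amin]
def ang(v): return np.degrees(np.arctan2(v[1],v[0]))
E
python3 - <<'E'
from h import *
t=camera("top");s=camera("scene")
for n,c in(("top",t),("scene",s)):
    m=hsv(c,(0,200,90),(6,255,255))|hsv(c,(174,200,90),(180,255,255))
    for st,ce,_ in blobs(m,8): print(n,"red",st,ce)
    m=hsv(c,(100,140,40),(125,255,255))
    for st,ce,_ in blobs(m,150): print(n,"blue",st,ce)
    m=hsv(c,(0,0,0),(180,255,55))
    for st,ce,_ in blobs(m,100): print(n,"dark",st,ce)
# press plate
m=hsv(t,(100,140,40),(125,255,255)); m[:,:190]=0;m[:185]=0;m[300:]=0;m[:,285:]=0
r=cv2.minAreaRect(cv2.findNonZero(m));print(r)
P=plane(t,cv2.boxPoints(r),.012);print(P.round(4),np.linalg.norm(np.diff(P,axis=0),axis=1))
# head
m=hsv(t,(0,150,60),(6,255,255))|hsv(t,(174,150,60),(180,255,255));m[:,:365]=0;m[:,400:]=0;m[:200]=0;m[245:]=0
r=cv2.minAreaRect(cv2.findNonZero(m));print(r)
for z in(.022,.044):
  P=plane(t,cv2.boxPoints(r),z);print(P.round(4),P.mean(0),np.linalg.norm(np.diff(P,axis=0),axis=1))
for n,p,z in(("bowl",(170,324),.05),("stone",(319,159),.024),("jar",(480,172),.075),("star",(125,184),.012),("sleeve end",(346,345),.02)):print(n,plane(t,p,z)[0].round(3))
cv2.imwrite("pics/crop1.png",cv2.resize(np.hstack([t["color"][180:360,180:420],]),None,fx=3.3,fy=3.3,interpolation=cv2.INTER_CUBIC))
E
```

```text
top red [371, 206, 23, 29, 283] [382.3, 220.1]
top red [527, 208, 16, 15, 114] [534.6, 215.2]
top red [212, 259, 1, 8, 8] [212.0, 262.5]
top blue [220, 195, 26, 35, 269] [231.2, 215.7]
top blue [244, 208, 20, 40, 160] [254.1, 222.6]
top blue [198, 274, 60, 12, 153] [231.2, 282.3]
top blue [199, 286, 65, 5, 212] [233.8, 288.3]
top dark [614, 158, 26, 23, 270] [627.0, 169.3]
top dark [242, 227, 23, 59, 141] [257.7, 261.4]
top dark [341, 318, 16, 28, 248] [348.2, 331.8]
top dark [150, 326, 36, 20, 139] [163.5, 339.1]
top dark [523, 398, 117, 77, 163] [582.3, 443.6]
top dark [220, 409, 47, 32, 210] [242.8, 424.0]
top dark [256, 429, 80, 51, 1466] [297.8, 456.0]
scene red [205, 165, 10, 8, 61] [209.6, 168.9]
scene red [258, 216, 22, 21, 309] [268.9, 225.7]
scene red [351, 244, 30, 19, 54] [365.4, 252.8]
scene blue [25, 0, 90, 56, 3563] [70.7, 23.0]
scene blue [67, 68, 67, 68, 2615] [101.0, 101.1]
scene blue [158, 111, 59, 37, 1156] [186.0, 128.4]
scene blue [302, 266, 96, 72, 1779] [342.0, 307.1]
scene blue [377, 342, 100, 92, 668] [425.3, 388.0]
scene blue [387, 351, 99, 93, 674] [436.0,
[... 1119 characters left out ...]
0.012 ]
 [0.6237 0.0776 0.012 ]
 [0.4015 0.0748 0.012 ]] [0.22252179 0.15164705 0.22222539]
((381.91082763671875, 221.00318908691406), (15.970613479614258, 28.724531173706055), 16.389541625976562)
[[ 0.534  -0.1666  0.022 ]
 [ 0.5987 -0.1864  0.022 ]
 [ 0.5882 -0.2212  0.022 ]
 [ 0.5238 -0.2012  0.022 ]] [ 0.56118022 -0.19385244  0.022     ] [0.06757807 0.03642682 0.06745727]
[[ 0.5296 -0.1638  0.044 ]
 [ 0.5929 -0.1831  0.044 ]
 [ 0.5827 -0.2173  0.044 ]
 [ 0.5196 -0.1976  0.044 ]] [ 0.55621784 -0.19046196  0.044     ] [0.06615508 0.03565978 0.06603681]
bowl [0.327 0.268 0.05 ]
stone [ 0.708 -0.05   0.024]
jar [ 0.661 -0.405  0.075]
star [0.649 0.404 0.012]
sleeve end [ 0.284 -0.11   0.02 ]
```

View pics/crop1.png

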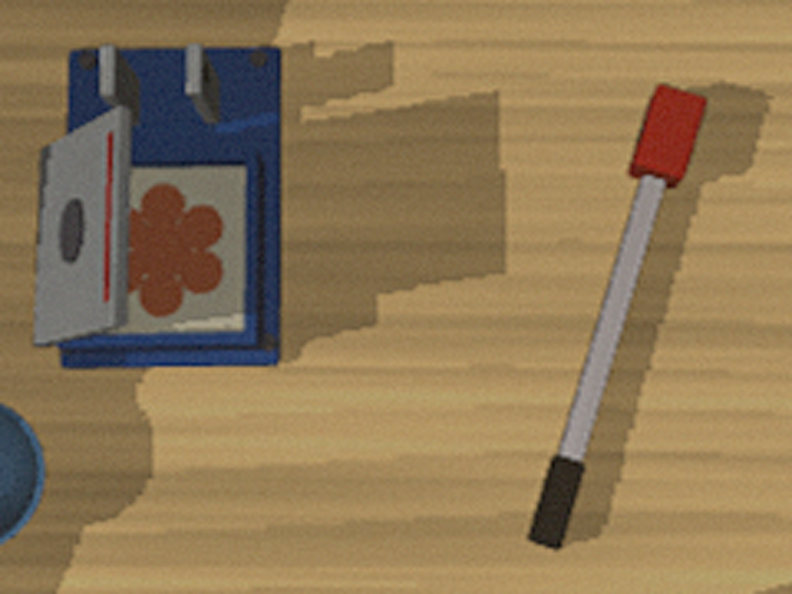

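Run:
```python
from h import *
t=camera("top");s=camera("scene")
f=lambda p:np.array(p)/3.3+180-.35
C=plane(t,f([(70,48),(281,46),(278,366),(61,366)]),.012);print(C.round(4))
print("x axes",ang(C[0]-C[3]),ang(C[1]-C[2]),"y axes",ang(C[0]-C[1])-90,ang(C[3]-C[2])-90)
F=plane(t,f([(107,73),(193,70)]),.1);print("fork",F.round(4),F.mean(0).round(4),ang(F[0]-F[1])-90,np.linalg.norm(F[0]-F[1]))
print("centre plate",C.mean(0))
S=plane(t,f([(654,180),(573,457),(654-11,178)]),.026);print("bar",S.round(4),ang(S[0]-S[1]))
H=plane(t,f([(660,86),(706,97),(676,178),(632,168)]),.044);print("head",H.round(4),H.mean(0),ang(H[0]-H[3]))
a=np.radians(ang(S[0]-S[1]));hx=H.mean(0)[:2]
print("grip pt from head",hx-.051*np.array([np.cos(a),np.sin(a)]),"from bar front",S[0,:2]-.021*np.array([np.cos(a),np.sin(a)]),"from bar rear",S[1,:2]+.179*np.array([np.cos(a),np.sin(a)]))
print("stripe",tri(t,f((110,132)),s,(351,261)),tri(t,f((108,300)),s,(381,245)),tri(t,f((109,216)),s,(365.4,252.8)))
```

```text
[[0.6249 0.225  0.012 ]
 [0.6272 0.076  0.012 ]
 [0.402  0.0728 0.012 ]
 [0.4011 0.2203 0.012 ]]
x axes 1.2023274577809802 0.828939235309197 y axes 0.878197144222824 0.3368214145393722
fork [[0.5833 0.1788 0.1   ]
 [0.5856 0.1234 0.1   ]] [0.5845 0.1511 0.1   ] 2.381636121118973 0.05548254847894732
centre plate [0.51377508 0.14852088 0.012     ]
bar [[ 0.5295 -0.1833  0.026 ]
 [ 0.342  -0.1258  0.026 ]
 [ 0.5308 -0.1758  0.026 ]] -17.051506470102414
head [[ 0.5912 -0.1861  0.044 ]
 [ 0.5837 -0.2172  0.044 ]
 [ 0.5274 -0.1955  0.044 ]
 [ 0.5341 -0.166   0.044 ]] [ 0.55911019 -0.19123327  0.044     ] -19.372453555473943
grip pt from head [ 0.51035207 -0.17627847] from bar front [ 0.50941146 -0.1771495 ] from bar rear [ 0.51308976 -0.17827769]
stripe [0.52495839 0.1586074  0.18111516] [0.4268984  0.15702373 0.17341885] [0.47653423 0.15706878 0.17712838]
```

```bash
python3 -m creep '{"fingers":[0,0,0,0,0],"dp":[[0,0,-0.5],[0,0,-0.5],[0,0,-0.5],[0,0,-0.5],[0,0,-0.5]],"yaw":[0.77,0.77,0.77,0.77,0.77]}' 40
python3 -m creep '{"fingers":[0,0,0,0,0],"dp":[[-0.4,0.97,0],[-0.4,0.97,0],[-0.4,0.97,0],[-0.4,0.97,0],[-0.4,0.97,0]],"yaw":[0,0,0,0,0]}'
```

```text
t: 0.8
position: [0.1556, -0.5274, 0.3068]
eef_rot: [-0.008, 1.0, 0.0, -0.0]
contact_force: [0.6, 1.0, -0.3]
opening: 0.145
gripper_force: 0.0
t: 1.3
position: [0.2132, -0.3797, 0.3062]
eef_rot: [-0.009, 1.0, 0.0, 0.0]
contact_force: [0.1, 0.4, 0.1]
opening: 0.001
gripper_force: 0.0
```

```bash
for i in 1 2 3 4; do :; done
python3 -m creep '{"fingers":[0,0,0,0,0],"dp":[[-0.46,1,0],[-0.46,1,0],[-0.46,1,0],[-0.46,1,0],[-0.46,1,0]],"yaw":[0,0,0,0,0]}' >/dev/null
python3 -m creep '{"fingers":[0,0,0,0,0],"dp":[[-0.46,1,0],[-0.46,1,0],[-0.46,1,0],[-0.46,1,0],[-0.46,1,0]],"yaw":[0,0,0,0,0]}' >/dev/null
python3 -m creep '{"fingers":[0,0,0,0,0],"dp":[[-0.46,1,0],[-0.46,1,0],[-0.46,1,0],[-0.46,1,0],[-0.46,1,0]],"yaw":[0,0,0,0,0]}' >/dev/null
python3 -m creep '{"fingers":[0,0,0,0,0],"dp":[[-0.46,1,0],[-0.46,1,0],[-0.46,1,0],[-0.46,1,0],[-0.46,1,0]],"yaw":[0,0,0,0,0]}'
```

```text
t: 3.3
position: [0.4784, 0.2252, 0.3063]
eef_rot: [-0.009, 1.0, 0.0, 0.0]
contact_force: [0.2, -0.2, 0.5]
opening: 0.0
gripper_force: 0.0
```

```bash
python3 -m creep '{"fingers":[0,0,0,0,0],"dp":[[0,0.1,0.97],[0,0.1,0.97],[0,0,0.97],[0,0,0.97],[0,0,0.97]],"yaw":[0,0,0,0,0]}'
python3 - <<'E'
from h import *
t=camera("top");s=camera("scene")
cv2.imwrite("pics/p2.png",np.hstack([cv2.resize(s["color"][180:360,260:460],(400,360)),cv2.resize(t["color"][150:330,150:350],(400,360))]))
E
```

```text
t: 3.8
position: [0.4779, 0.2299, 0.1596]
eef_rot: [-0.009, 1.0, 0.0, 0.0]
contact_force: [1.0, 0.5, -0.7]
opening: 0.002
gripper_force: 0.0
```

View pics/p2.png

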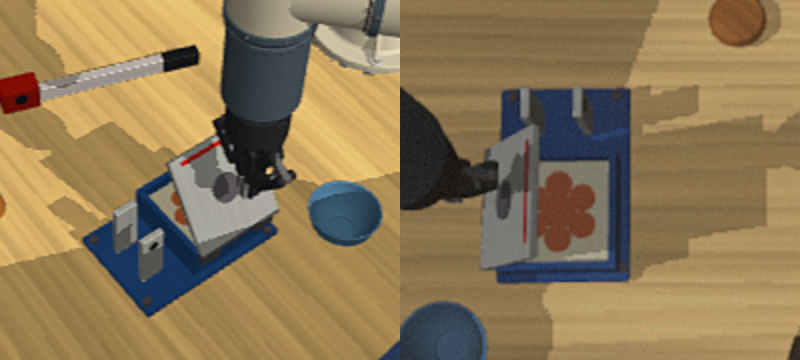

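```bash
python3 -m creep '{"fingers":[0,0,0,0,0],"dp":[[0,-0.8,0],[0,-0.6,0],[0,-0.5,0.18],[0,-0.3,0.18],[0,-0.27,0.25]],"yaw":[0,0,0,0,0]}'
python3 -m creep '{"fingers":[0,0,0,0,0],"dp":[[0,-0.27,0.25],[0,-0.2,0.3],[0,-0.2,0.3],[0,-0.15,0.34],[0,-0.15,0.34]],"yaw":[0,0,0,0,0]}'
```

```text
t: 4.4
position: [0.4802, 0.1553, 0.1432]
eef_rot: [-0.009, 1.0, 0.001, 0.001]
contact_force: [-0.2, 0.3, 2.5]
opening: 0.004
gripper_force: 1.2
t: 4.9
position: [0.4797, 0.1264, 0.0954]
eef_rot: [-0.009, 1.0, -0.0, -0.0]
contact_force: [0.4, 1.4, 1.5]
opening: 0.003
gripper_force: 0.8
```

Contact is being made at a few newtons; press down to close.

```bash
python3 -m creep '{"fingers":[0,0,0,0,0],"dp":[[0,-0.1,0.3],[0,-0.1,0.3],[0,0,0.1],[0,0,0.05],[0,0,0]],"yaw":[0,0,0,0,0]}'
```

```text
t: 5.4
position: [0.4797, 0.1206, 0.0739]
eef_rot: [-0.009, 1.0, -0.0, -0.0]
contact_force: [-0.5, -0.8, 0.1]
opening: 0.0
gripper_force: 0.0
```

```bash
python3 -m creep '{"fingers":[0,0,0],"dp":[[0,0,0.06],[0,0,0.05],[0,0,0]],"yaw":[0,0,0]}'
python3 -m creep '{"fingers":[0,0,0],"dp":[[0,0,0.06],[0,0,0],[0,0,0]],"yaw":[0,0,0]}'
```

```text
t: 5.7
position: [0.4801, 0.1209, 0.0734]
eef_rot: [-0.01, 1.0, 0.0, 0.001]
contact_force: [-9.3, -1.5, 21.1]
opening: 0.0
gripper_force: 10.1
t: 6.0
position: [0.4802, 0.1208, 0.0733]
eef_rot: [-0.01, 1.0, 0.0, 0.001]
contact_force: [-14.8, -1.0, 33.8]
opening: -0.0
gripper_force: 16.5
```

```bash
python3 -m creep '{"fingers":[0,0,0,0,0],"dp":[[0,0,-0.5],[0,0,-1],[0,0,-1],[0,0,-1],[0,0,-1]],"yaw":[0,0,0,0,0]}' >/dev/null
python3 -m creep '{"fingers":[85,85,85,85,85],"dp":[[0,-1,-0.4],[-0.2,-1,0],[-0.2,-1,0],[-0.2,-1,0],[-0.2,-1,0]],"yaw":[0,0,0,0,0]}' >/dev/null
python3 -m creep '{"fingers":[85,85,85,85,85],"dp":[[0,-1,0],[0,-1,0],[-0.1,-1,0],[0,-1,0],[0,-0.9,0]],"yaw":[0,0,0,0,0]}' >/dev/null
python3 -m creep '{"fingers":[85,85,85,85,85],"dp":[[0,0,0],[0,0,0],[0,0,0],[0,0,0],[0,0,0]],"yaw":[0.9,0.9,0.9,0.9,0.9]}'
python3 - <<'E'
from h import *
w=camera("wrist");t=camera("top");s=camera("scene")
print({k:v for k,v in w.items() if k!="color"})
cv2.imwrite("pics/w3.png",w["color"])
cv2.imwrite("pics/p3.png",np.hstack([cv2.resize(s["color"][180:360,260:460],(400,360)),cv2.resize(t["color"][150:330,150:350],(400,360))]))
E
```

```text
t: 8.0
position: [0.5125, -0.1756, 0.2159]
eef_rot: [0.149, 0.989, 0.0, 0.0]
contact_force: [-0.5, 0.2, 0.9]
opening: 0.999
gripper_force: 0.0
{'fx': 371.64829954431775, 'fy': 371.64829954431775, 'cx': 315.45291773270446, 'cy': 235.26072111960443, 'eye': array([ 0.43629242, -0.15218659,  0.35880736]), 'orientation': array([-0.12664677, -0.09337656,  0.58671564,  0.79435897])}
```

View pics/w3.png

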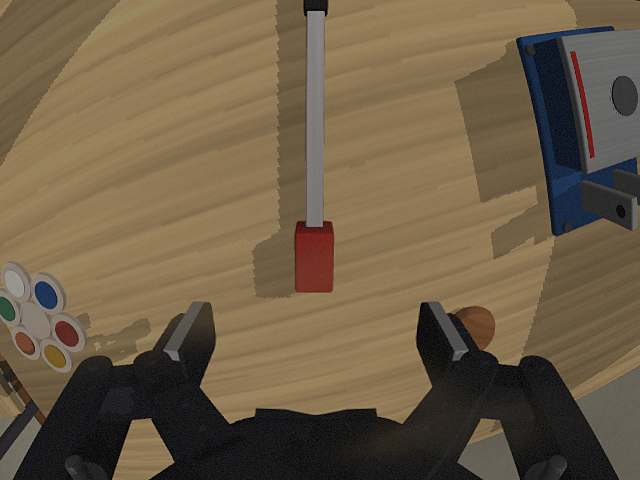

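View pics/p3.png

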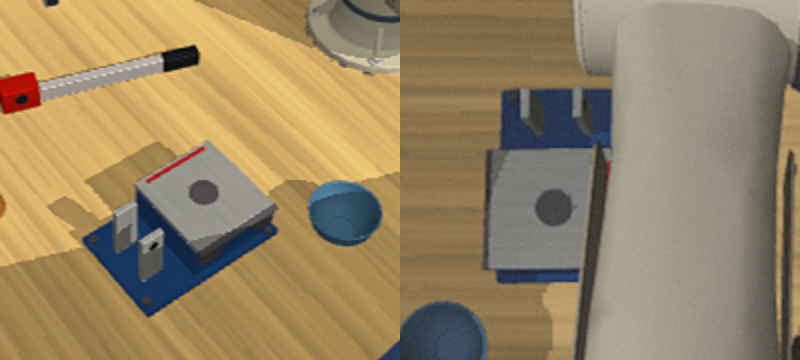

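```bash
cat >> h.py <<'E'
def fplane(c,uv,z):
    uv=np.atleast_2d(uv).astype(float);a=np.c_[(uv[:,0]-c["cx"])/c["fx"],(uv[:,1]-c["cy"])/c["fy"]];r=np.linalg.norm(a,axis=1)+1e-9
    d=np.c_[a[:,0]/r*np.sin(r),-a[:,1]/r*np.sin(r),-np.cos(r)]
    d=R.from_quat(c["orientation"]).apply(d);e=np.array(c["eye"]);return e+d*((z-e[2])/d[:,2])[:,None]
E
python3 - <<'E'
from h import *
w=camera("wrist");o=telemetry.observe();Q=R.from_quat(o["eef_rot"])
m=hsv(w,(0,150,50),(8,255,255))|hsv(w,(172,150,50),(180,255,255));m[:210]=0;m[300:]=0;m[:,:280]=0;m[:,345:]=0
for r in(222,226,229,232,240,280,288,291,293):
  x=np.flatnonzero(m[r]);print(r,x.min() if len(x) else 0,x.max() if len(x) else 0)
g=cv2.cvtColor(w["color"],cv2.COLOR_BGR2HSV)
pts=[(314.5,229),(314.5,291.5),(295.5,260),(333,260),(315.5,30),(315,140),(315,220)]
for p,z in zip(pts,[.044]*4+[.026]*3):
  P=fplane(w,p,z)[0];print(p,P.round(4),"tool",Q.inv().apply(P-o["position"]).round(4))
A=fplane(w,pts[4],.026)[0];B=fplane(w,pts[6],.026)[0];print(ang(B-A),"tool y",ang(Q.apply([0,1,0])))
E
```

```text
222 298 330
226 297 331
229 296 332
232 295 332
240 295 333
280 295 332
288 296 331
291 297 330
293 0 0
(314.5, 229) [ 0.5288 -0.1816  0.044 ] tool [-0.0174 -0.001   0.172 ]
(314.5, 291.5) [ 0.5879 -0.1996  0.044 ] tool [-0.0792 -0.001   0.172 ]
(295.5, 260) [ 0.5521 -0.2068  0.044 ] tool [-0.047  -0.0184  0.172 ]
(333, 260) [ 0.562 -0.174  0.044] tool [-0.047   0.0159  0.172 ]
(315.5, 30) [ 0.3594 -0.1293  0.026 ] tool [ 1.599e-01 -1.000e-04  1.900e-01]
(315, 140) [ 0.455  -0.1588  0.026 ] tool [ 0.0598 -0.0005  0.19  ]
(315, 220) [ 0.5258 -0.1802  0.026 ] tool [-0.0142 -0.0006  0.19  ]
-17.025629963003556 tool y 73.13560555119737
```

```bash
python3 -m creep '{"fingers":[85,85,85,85,85],"dp":[[0.1,-0.03,1],[0,0,1],[0,0,1],[0,0,1],[0,0,1]],"yaw":[0,0,0,0,0]}' >/dev/null
python3 -m creep '{"fingers":[85,85,85,85],"dp":[[0,0,0.8],[0,0,0.8],[0,0,0.4],[0,0,0]],"yaw":[0,0,0,0]}'
python3 -m creep '{"fingers":[50,30,0,0,0],"dp":[[0,0,0],[0,0,0],[0,0,0],[0,0,0],[0,0,0]],"yaw":[0,0,0,0,0]}' 80
python3 -m creep '{"fingers":[0,0,0,0,0],"dp":[[0,0,0],[0,0,0],[0,0,0],[0,0,0],[0,0,0]],"yaw":[0,0,0,0,0]}'
```

```text
t: 9.1
position: [0.5081, -0.1756, 0.0046]
eef_rot: [0.147, 0.989, -0.0, -0.002]
contact_force: [-0.2, 0.3, 0.5]
opening: 0.997
gripper_force: 0.0
t: 9.6
position: [0.5095, -0.176, 0.0068]
eef_rot: [0.147, 0.989, -0.0, 0.0]
contact_force: [3.7, 1.6, 0.6]
opening: 0.164
gripper_force: 78.8
t: 10.1
position: [0.5094, -0.1759, 0.0068]
eef_rot: [0.148, 0.989, -0.0, 0.0]
contact_force: [-1.2, -0.2, 7.2]
opening: 0.168
gripper_force: 79.5
```

```bash
python3 -m creep '{"fingers":[0,0,0,0,0],"dp":[[0,0,-0.2],[0,0,-0.6],[0,0,-0.6],[0,0,-0.6],[0,0,-0.5]],"yaw":[0,0,0,0,0]}' 100
python3 -m creep '{"fingers":[0,0,0,0,0],"dp":[[0,0,0],[0,0,0],[0,0,0],[0,0,-0.8],[0,0,-0.8]],"yaw":[0,0,0,0,0]}'
python3 - <<'E'
from h import *
w=camera("wrist");s=camera("scene")
cv2.imwrite("pics/p4.png",np.hstack([cv2.resize(s["color"][140:320,200:400],(400,360)),cv2.resize(w["color"],(400,360))]))
E
```

```text
t: 10.6
position: [0.5079, -0.1752, 0.0805]
eef_rot: [0.148, 0.989, 0.0, -0.002]
contact_force: [0.2, 0.5, -7.8]
opening: 0.157
gripper_force: 97.9
t: 11.1
position: [0.5076, -0.1754, 0.1273]
eef_rot: [0.148, 0.989, 0.0, -0.003]
contact_force: [1.7, -0.5, -7.1]
opening: 0.159
gripper_force: 98.4
```

View pics/p4.png

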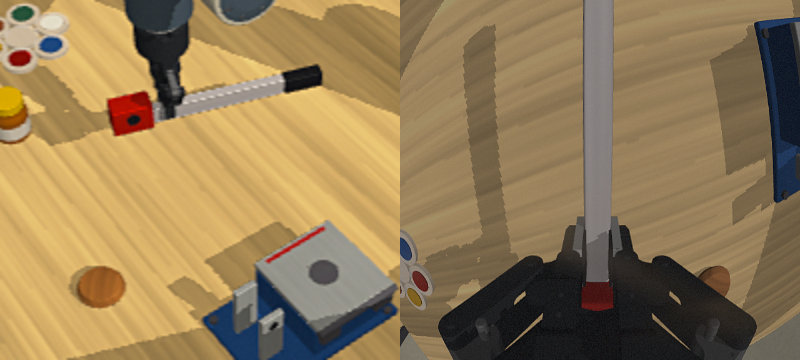

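```bash
python3 -m creep '{"fingers":[0,0,0,0,0],"dp":[[0,0,-0.5],[0,0,-0.5],[0,0,-0.5],[0,0,-0.5],[0,0,0]],"yaw":[-0.9,-0.9,-0.9,-0.9,-0.9]}' >/dev/null
python3 -m creep '{"fingers":[0,0,0,0,0],"dp":[[-0.1,0.5,0],[-0.1,0.8,0],[-0.1,0.8,0],[-0.1,0.8,0],[-0.1,0.8,0]],"yaw":[0,0,0,0,0]}' >/dev/null
python3 -m creep '{"fingers":[0,0,0,0,0],"dp":[[-0.1,0.8,0],[-0.1,0.8,0],[-0.1,0.8,0],[-0.1,0.8,0],[0,0.8,0]],"yaw":[0,0,0,0,0]}' >/dev/null
python3 -m creep '{"fingers":[0,0,0,0,0],"dp":[[0,0.8,0],[0,0.8,0],[0,0.7,0],[0,0.4,0],[0,0,0]],"yaw":[0,0,0,0,0]}'
```

```text
t: 13.2
position: [0.5297, 0.1383, 0.1871]
eef_rot: [-0.01, 1.0, -0.0, -0.001]
contact_force: [0.1, -0.1, -7.8]
opening: 0.16
gripper_force: 98.8
```

```bash
python3 -m creep '{"fingers":[0,0,0,0,0],"dp":[[-0.1,0.2,0.2],[-0.08,0.2,0.3],[0,0,0.3],[0,0,0.2],[0,0,0]],"yaw":[0,0,0,0,0]}'
python3 - <<'E'
from h import *
w=camera("wrist");s=camera("scene");t=camera("top")
for n,c in(("t",t),("s",s)):
  for st,ce,_ in blobs(hsv(c,(0,150,50),(8,255,255))|hsv(c,(172,150,50),(180,255,255)),30):print(n,st,ce)
cv2.imwrite("pics/p5.png",np.hstack([cv2.resize(s["color"][190:350,270:430],(400,400),interpolation=cv2.INTER_CUBIC),cv2.resize(t["color"][150:310,150:310],(400,400),interpolation=cv2.INTER_CUBIC)]))
E
```

```text
t: 13.7
position: [0.5348, 0.1481, 0.1573]
eef_rot: [-0.009, 1.0, -0.001, -0.001]
contact_force: [0.1, 0.0, -7.7]
opening: 0.162
gripper_force: 98.8
t [221, 172, 10, 21, 88] [226.0, 179.2]
t [527, 208, 16, 16, 207] [534.4, 215.1]
t [254, 231, 2, 46, 92] [254.5, 253.5]
t [0, 461, 13, 19, 44] [4.9, 468.3]
s [204, 165, 12, 8, 72] [209.4, 168.7]
s [314, 258, 27, 30, 522] [327.0, 272.2]
```

View pics/p5.png

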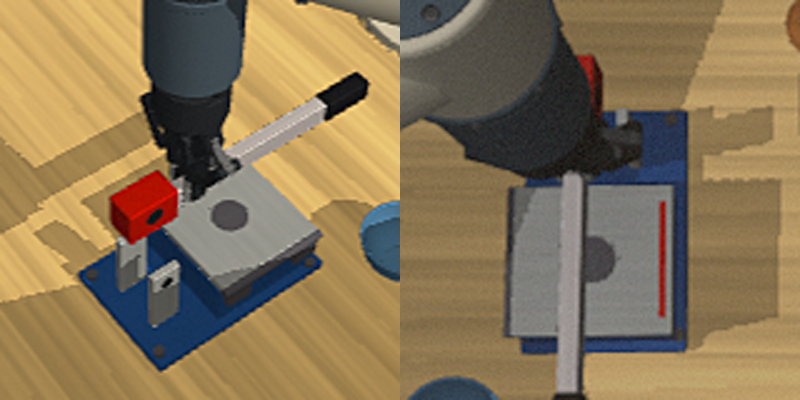

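Run:
```python
from h import *
s=camera("scene");t=camera("top")
print("eye face",plane(s,(332,276.4),.176))
f=lambda p:np.array(p)/2.5+150-.3
B=plane(t,f([(172,180),(169,390)]),.176);print("bar",B,ang(B[0]-B[1]))
print("head front-right top corner",plane(t,f((200,57)),.194))
g=lambda p:np.array(p)/2.5+[270,190]-.3
print("cheek tops scene",plane(s,g([(163,268)]),.1), "hole",)
```

```text
eye face [[0.58798678 0.16756821 0.176     ]]
bar [[0.52311365 0.14788977 0.176     ]
 [0.36115436 0.14342989 0.176     ]] 1.5773578931949983
head front-right top corner [[0.61719206 0.12651329 0.194     ]]
cheek tops scene [[0.58590071 0.17806529 0.1       ]] hole
```

```bash
python3 -m creep '{"fingers":[0,0,0],"dp":[[0,0,0],[0,0,0],[0,0,0]],"yaw":[0,0,0]}'; python3 -c "
from plant import bot;print(bot.close_job())"
```

```text
t: 14.25
position: [0.5358, 0.1488, 0.1591]
eef_rot: [-0.009, 1.0, 0.0, 0.0]
contact_force: [-1.0, 1.1, -7.8]
opening: 0.16
gripper_force: 98.8
the job is handed in; nothing more can be done
None
```

The job is handed in, though the hand-in returned no verdict: the lid is shut, and the lever is gripped about 50 mm behind its eye and held still and level, with the eye within about 3 mm of straight over the fork and the underside about 5 cm above it; I saw no contact with the bystanders, but I didn't re-measure where they stand.

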